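# Row up the vial blocks on the shaker platform

### The arm

A 7-joint arm with a two-finger parallel gripper is mounted at the origin on the work surface. World frame = base frame: x ahead of the robot, y to its left, z up, the work surface at z = 0. Lengths are in m, angles in rad, forces in N, time in s.
With the tool pointing down it reaches from about 0.425 to 0.925 m from the base axis. Payload 6.8 kg.
Tool frame: the origin (TCP) lies midway between the tips of the shut fingers; the grasp point (between the pads) lies 19 mm behind it (r.grip_depth is the distance from the TCP to the grasp point, in m); z points along the fingers, y is the line along which they close (so a half turn about z gives the same grasp; the last joint's range is limited). The gripper opens to 85 mm and grips with 20 to 120 N. Pads are 22 mm wide; open, the fingers measure 114 mm over their backs; the gripper's body (76 mm by 85 mm) begins 54 mm behind the grasp point. The pads swing forward as they close: fully open they stand 13 mm farther back than shut.
Start: joints at [1.181, 0.477, 0.022, 1.555, -0.011, 1.109, -0.083], TCP at [0.188, -0.648, 0.231] pointing down, gripper open.
Joint ranges: [-2.96, 2.96], [-0.34, 2.1], [-1.41, 1.46], [0.24, 2.44], [-1.37, 4.51], [0.17, 1.92], [-2.96, 2.96]. Speed limits (rad/s): [2.39, 2.39, 3.14, 3.14, 3.14, 3.14, 3.14].

### API

Orientations are given as a rotation vector (axis times angle).
In Python, from bench import telemetry, grab_frame, calibration, order, silhouettes, r gives the robot as it stands.
- The arm moves only by the tool apply_moves, never from a script. Its argument "moves" is a list of rows, each a list of 7 numbers: the turn, a rotation vector about the tool's x, y, z scaled (see below), then the shift along the tool's x, y, z scaled (see below), then the opening, from -1 (shut) to 1 (fully open). A call has exactly 8 rows; each row shifts and turns the commanded pose from where the row before left it, along the tool's axes as they then stand; what a row does not reach is not made up. The controller multiplies each number of a shift by 1000 mm and each number of a turn by 6 degrees. A row lasts 1/12 s, in which the tool goes at most 41.7 mm and 7.16 degrees, less where a joint would pass 70% of its speed; a pose out of reach is approached as far as the arm can. A call with a number of a shift or a turn outside -1 to 1 is refused whole. A call with a gripper value outside its range is refused whole. The fingers move at their own pace and stop on an object; "grip_force" is the grip in N (left out, the last holds). Time passes only in rows, so rows that do not move let the fingers close, or fill a call up. It gives the time, the measured TCP pose, the force, the opening and the grip force at its end, in the units of the state.
- telemetry.get_obs(): the state, without advancing time (a new reading comes with each control period).
- grab_frame(name): name is "scene" or "top" or "wrist"; returns the picture (480x640x3 uint8, blue, green, red); there is no depth.
- calibration(name): a dict with "fx", "fy", "cx", "cy" (pixels), "world_from_camera" (4x4, takes a point from camera to world coordinates); the wrist camera has in their place "mount" (4x4, takes a point from camera to tool coordinates, whose origin is the TCP and whose axes are the flange's). Camera axes: x right, y down, z forward; pixel columns grow to the right and rows downward; lengths in m; the calibration is good to about 2 mm. A picture is of the moment at which its call begins: read the wrist's pose just before it. calibration takes no time and is no camera call.
- order.hand_in(): hands the job in; it is judged then, once.
Trained networks look in the newest picture that a camera, given by its name, has taken for a name from the list of things; names that differ only in an ending like _2 or _b are one class to them, and where a whole thing is asked for, a point or a joint stands for the part that bears it (a point fixed in the world has none). Each returns a list of dicts, best first, with "p" (0 to 1); they miss things now and then, are a little off and sometimes report something else, mostly with a low value. They report only what shows in the picture. A call takes as long as a camera call. They do not tell look-alikes from the thing itself.
- silhouettes(thing, camera): "mask" (480x640 bool, what is visible of it) and "extent" ([centre column, centre row, width, height] in pixels, round what is visible of it).
The state is a dict: "clock": time; "joints": joint angles; "qvel": joint speeds; "tau": joint torques, N m; "tcp_pos": TCP position; "orientation": TCP orientation; "contact_force": force on the tool from outside, world axes, zero at the start; "moment": the same for the moment, N m; "grip_width": finger opening in m; "gripper_force": force on a finger pad.
Only numpy, scipy, OpenCV 4.12 (cv2) and the standard library are available. Lean on these libraries where they do the work, as an engineer would, in place of code of your own. Each camera call takes 0.05 s, during which the arm holds its last target. There are 200 camera calls.

### The job

Get the shaker's load ready to run: nudge the three vial blocks into one straight row, each flush against the rear rail, side by side without gaps from the fixed end bar on the left, and slide the clamping bar up so that it holds the row tight. The vials are full, so slide the blocks on the platform, do not lift or tip them, and leave the bottle on the platform and the things on the bench where they are.

Things in the scene. Friction and masses are not known exactly. Their poses are not given: they have to be found in the camera images.
- shaker: orbital shaker fixed to the bench: teal housing, grey platform 300 mm (its x) by 530 mm (its y), platform top 114 mm above the bench. Origin: on the bench under the platform's centre; x points away from the robot, y to the robot's left along the platform; turned up to 0.12 rad. Aluminium rails, 20 mm high, run along the front and rear edges, inner faces at x = -135 and +135 mm
- corner (a point): platform corner where the rear rail's inner face (running to -y from here) meets the inner face of the fixed end bar (running to -x from here, to the front rail); height of the platform's top; axes as the shaker's; at x 135, y 235, z 114 mm in the shaker's frame. The fixed end bar is black, 25 mm high, 20 mm thick
- bar (a joint): travel (m, 0 to 0.16) of the black clamping bar, which crosses the platform from front to rear rail and slides along both in the shaker's +y, towards the fixed end bar. At 0 the two bars' facing sides are 395 mm apart; at 0.137, 258 mm, just three blocks. It takes about 3 N to slide, plus what the blocks ahead of it need, and stays where it is left
- bar_face (a point): middle of the clamping bar's inner face (the one towards the fixed end bar), halfway between the rails, 13.5 mm above the platform. The bar is 16 mm thick, its top 27 mm above the platform; black thumb knobs, 16 mm wide, tops 41 mm above the platform, sit on its ends over the rails
- flask (a point): obstacle: stoppered conical flask in a spring clamp screwed to the platform beyond the clamping bar; this point is under its centre on the platform; 37 mm radius at the base, 126 mm high
- sample_bottle: bystander: small amber bottle with black cap, 34 mm across, 62 mm high, standing on the platform beyond the clamping bar near the front rail; origin under its base
- wash_bottle: bystander: white wash bottle, 70 mm across, 195 mm high with its bent spout, on the bench left of the shaker; origin under its base
- beaker: bystander: empty glass beaker, 68 mm across, 90 mm high, on the bench left of the shaker; origin under its base
- timer: bystander: white pocket timer 50 x 68 x 16 mm lying on the bench far left; origin under its centre
- spatula: bystander: narrow double-ended steel spatula 178 mm long, 4 mm thick, lying on the bench to the right; origin at its middle
- reagent_jar: bystander: amber jar 80 mm across, 110 mm high, on the bench to the right; origin under its base
- block_a: an aluminium vial block, one of three alike: a solid rectangular block 128 mm (its x) by 86 mm (its y) and 38 mm high, with 15 white-capped vials standing in it to 63 mm; 0.4 to 0.85 kg. Origin: centre of its underside, z up. It slides on the platform under 1 to 4 N
- block_b: an aluminium vial block, one of three alike: a solid rectangular block 128 mm (its x) by 86 mm (its y) and 38 mm high, with 15 white-capped vials standing in it to 63 mm; 0.4 to 0.85 kg. Origin: centre of its underside, z up. It slides on the platform under 1 to 4 N
- block_c: an aluminium vial block, one of three alike: a solid rectangular block 128 mm (its x) by 86 mm (its y) and 38 mm high, with 15 white-capped vials standing in it to 63 mm; 0.4 to 0.85 kg. Origin: centre of its underside, z up. It slides on the platform under 1 to 4 N
Mind the look-alikes: they are no part of the job. Leave any pink or yellow look-alike of the block_b alone.

How it is judged:
At the end, for the whole second after the job is handed in: All three blocks flat and still on the platform, within 3.5 mm of the rear rail and 0.035 rad of square to it, filling the space between the fixed end bar and the clamping bar, which has closed to within 4 mm of the row's 258 mm (bar joint above 0.133) (value of joint bar above 0.133 m and x of each of block_a, block_b, block_c in the frame of corner above -0.0675 m and y of block_a in the frame of corner between -0.2195 and -0.04 m and angle between the x axis of each of block_a, block_b, block_c and the x axis of shaker, either way round below 0.035 rad and height (world z) of each of block_a, block_b, block_c below 0.118 m and linear speed of each of block_a, block_b, block_c below 0.005 m/s and y of block_b in the frame of corner between -0.2195 and -0.04 m and y of block_c in the frame of corner between -0.2195 and -0.04 m); the robot touches nothing.
It fails at once if a vial block was lifted off the platform or tipped (height (world z) of any of block_a, block_b, block_c above 0.126 m or angle between any of block_a, block_b, block_c's own z axis and vertical above 0.15 rad).
It fails at once if something that is not part of the job was shifted more than 25 mm or knocked over (distance of any of sample_bottle, wash_bottle, beaker, timer, spatula, reagent_jar from where it was at the start of the episode above 0.025 m or angle between any of sample_bottle, wash_bottle, beaker, reagent_jar's own z axis and vertical above 0.4 rad).
It also fails if it takes over 61 s, if anything falls off the work surface, if the arm or the gripper's body presses on something with over 40 N, if the wrist force passes 120 N, or if a joint passes its speed limit or range.

## Working session

There is one attempt and no reset: what is moved stays moved. The work goes in short steps, Python scripts to look and compute and a tool call to move; the robot and the scene stay as the last step left them, time stands still between calls to the robot, and variables do not carry over. Pictures are saved under pics/ and viewed, at most 10 in all, crops included, and the job is handed in when it is done.

Besides the shell and the picture viewer there is one more tool, called after "Request:" in YAML: its name, and indented under it one key for each argument. apply_moves: Moves the arm, as the interface text tells. Its arguments: {"type":"object","properties":{"moves":{"type":"array"},"grip_force":{"type":"number"}},"required":["moves"]}

```bash
mkdir -p pics; ls; python3 - <<'E'
from bench import telemetry, grab_frame, calibration
import cv2, numpy as np
o=telemetry.get_obs(); print({k:np.round(v,3).tolist() for k,v in o.items()})
for n in ("scene","top"):
    cv2.imwrite(f"pics/{n}0.png",grab_frame(n)); c=calibration(n); print(n,c["fx"],c["cx"],c["cy"],np.round(c["world_from_camera"],4).tolist())
print(np.round(calibration("wrist")["mount"],4).tolist(),calibration("wrist")["fx"])
E
```

```text
pics
{'clock': 0.0, 'joints': [1.181, 0.478, 0.022, 1.556, -0.011, 1.109, -0.083], 'qvel': [0.0, -0.0, -0.001, -0.001, -0.001, -0.002, -0.0], 'tau': [-0.0, -59.645, 1.608, -28.12, 0.012, 0.009, 0.0], 'tcp_pos': [0.188, -0.648, 0.23], 'orientation': [-3.109, -0.441, 0.001], 'contact_force': [-0.29, 0.052, -0.074], 'moment': [-0.026, 0.039, 0.023], 'gripper_force': 0.0, 'grip_width': 0.086}
scene 476.13500515759193 314.5945342760372 231.4574257839846 [[0.5333, 0.6349, -0.559, 1.3117], [0.8458, -0.3914, 0.3625, -0.4864], [0.0114, -0.6661, -0.7457, 1.0684], [0.0, 0.0, 0.0, 1.0]]
top 517.5677366390476 316.0941232441733 235.09066652777508 [[0.0102, -0.9784, 0.2065, 0.3051], [-0.9999, -0.0094, 0.0046, -0.0304], [-0.0026, -0.2065, -0.9784, 1.3669], [0.0, 0.0, 0.0, 1.0]]
[[-0.0006, -0.9588, -0.2842, 0.0719], [1.0, -0.0006, 0.0, 0.001], [-0.0002, -0.2842, 0.9588, -0.1427], [0.0, 0.0, 0.0, 1.0]] 368.9226210916903
```

View pics/top0.png

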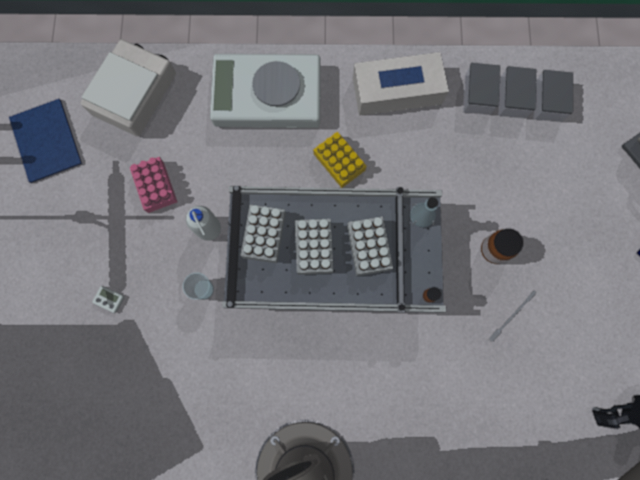

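View pics/scene0.png

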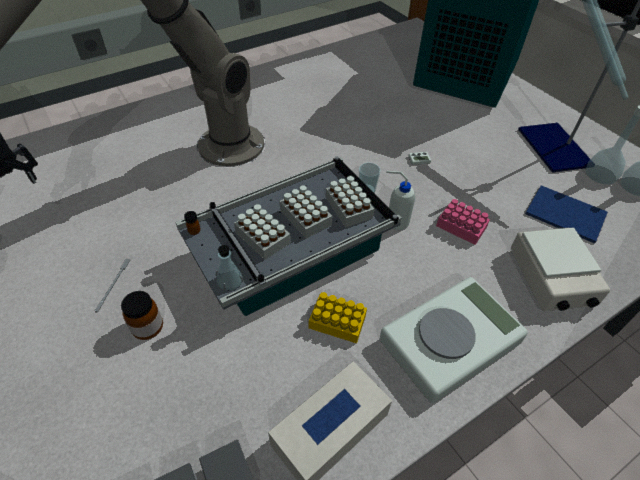

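```bash
python3 - <<'E'
from bench import grab_frame, silhouettes
import cv2, numpy as np
f={n:grab_frame(n) for n in("top","scene")}
a=cv2.resize(f["top"][175:325,215:455],None,fx=3.3,fy=3.3,interpolation=cv2.INTER_CUBIC); cv2.imwrite("pics/topc.png",a)
b=cv2.resize(f["scene"][150:315,170:410],None,fx=3.3,fy=3.3,interpolation=cv2.INTER_CUBIC); cv2.imwrite("pics/scenec.png",b)
M={}
for n in f:
    for t in ("block_a","shaker","bar","flask","sample_bottle"):
        for i,s in enumerate(silhouettes(t,n)):
            print(n,t,round(s["p"],2),np.round(s["extent"],1).tolist(),s["mask"].sum()); M[f"{n}_{t}_{i}"]=s["mask"]
np.savez_compressed("m0.npz",**M)
E
```

```text
top block_a 0.92 [370.1, 248.0, 37.5, 63.2] 1952
top block_a 0.92 [153.6, 186.4, 46.5, 55.1] 1714
top block_a 0.92 [341.6, 160.2, 53.1, 53.7] 1638
top block_a 0.72 [264.0, 233.3, 46.3, 60.4] 1950
top block_a 0.57 [316.3, 246.6, 41.8, 58.1] 1885
top block_a 0.28 [400.5, 251.8, 10.7, 123.5] 943
top shaker 0.87 [335.3, 248.4, 223.2, 126.8] 19890
top shaker 0.24 [262.1, 236.2, 45.5, 62.6] 2019
top bar 0.9 [403.5, 250.1, 12.7, 127.2] 946
top bar 0.67 [513.8, 317.0, 46.9, 50.6] 213
top flask 0.6 [334.9, 251.3, 223.3, 131.1] 20020
top flask 0.44 [199.6, 287.9, 30.6, 26.8] 701
top sample_bottle 0.52 [432.8, 293.9, 23.1, 16.5] 219
scene block_a 0.94 [261.2, 233.3, 59.9, 52.6] 1907
scene block_a 0.9 [338.0, 319.6, 57.6, 49.1] 1885
scene block_a 0.86 [350.4, 202.1, 48.5, 47.8] 1611
scene block_a 0.82 [303.4, 212.9, 53.2, 53.0] 1749
scene block_a 0.73 [465.1, 224.4, 56.9, 46.6] 1451
scene block_a 0.32 [240.1, 244.9, 56.4, 82.7] 776
scene shaker 0.91 [289.1, 235.5, 227.3, 160.6] 14534
scene bar 0.77 [239.2, 242.5, 52.7, 79.4] 705
scene flask 0.87 [288.1, 236.3, 224.1, 161.2] 14627
scene sample_bottle 0.6 [193.2, 224.9, 21.3, 22.9] 286
```

View pics/topc.png

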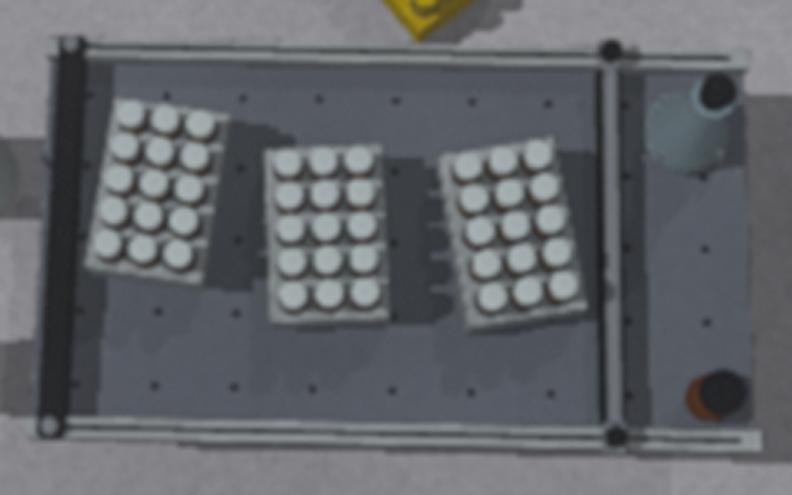

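View pics/scenec.png

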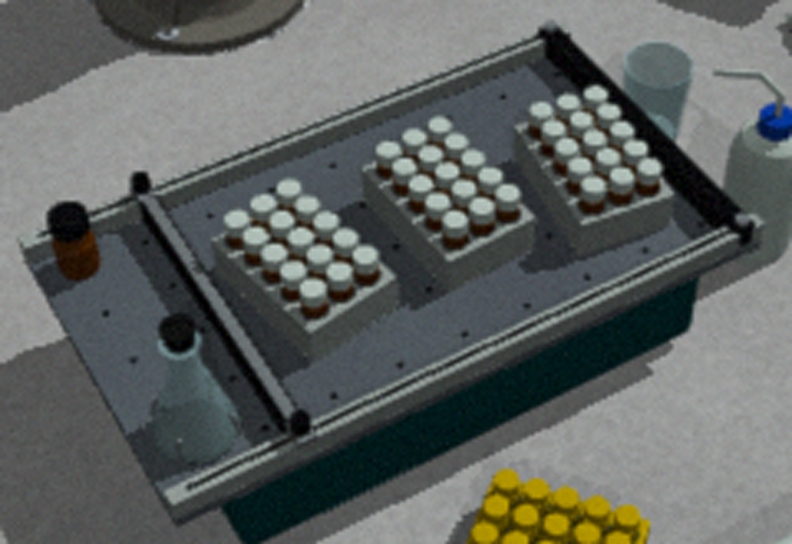

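```bash
cat > h.py <<'E'
from bench import calibration
import numpy as np, cv2
from scipy.optimize import least_squares, minimize
C={n:calibration(n) for n in("top","scene")}
def proj(n,P):
    c=C[n]; T=np.linalg.inv(c["world_from_camera"]); p=np.asarray(P)@T[:3,:3].T+T[:3,3]
    return np.c_[c["fx"]*p[:,0]/p[:,2]+c["cx"],c["fy"]*p[:,1]/p[:,2]+c["cy"]]
def place(q,P):
    P=np.asarray(P,float); c,s=np.cos(q[2]),np.sin(q[2])
    return np.c_[q[0]+c*P[:,0]-s*P[:,1],q[1]+s*P[:,0]+c*P[:,1],P[:,2]]
def ray(n,uv,z):
    c=C[n]; W=np.array(c["world_from_camera"]); d=W[:3,:3]@[(uv[0]-c["cx"])/c["fx"],(uv[1]-c["cy"])/c["fy"],1]
    return W[:3,3]+d*(z-W[2,3])/d[2]
B=np.array([[sx*.064,sy*.043,z] for sx in(1,-1) for sy in(1,-1) for z in(.114,.152)]+[[sx*.059,sy*.036,z] for sx in(1,-1) for sy in(1,-1) for z in(.177,)])
def fitblock(masks,q0):
    ms={n:cv2.GaussianBlur(m.astype(np.float32),(0,0),1) for n,m in masks.items()}
    def cost(q):
        t=0
        for n,m in ms.items():
            h=cv2.convexHull((proj(n,place(q,B))*16).astype(np.int32).reshape(-1,1,2))
            im=np.zeros((480,640),np.uint8); cv2.fillConvexPoly(im,h,255,cv2.LINE_AA,4)
            t+=np.abs(cv2.GaussianBlur(im/np.float32(255),(0,0),1)-m).sum()/m.sum()
        return t
    r=min((minimize(cost,[q0[0],q0[1],a],method="Nelder-Mead",options=dict(initial_simplex=np.array([[q0[0],q0[1],a],[q0[0]+.01,q0[1],a],[q0[0],q0[1]+.01,a],[q0[0],q0[1],a+.1]]))) for a in(-.2,0,.2)),key=lambda r:r.fun)
    return r.x,r.fun
E
python3 - <<'E'
from h import *
S=np.array([[.142,-.168,.155],[-.142,-.168,.155],[.142,.245,.141],[-.142,.245,.141]])
tp=np.array([[611,50],[616,437],[71,46],[50,427]])/3.3+[215,175]
sc=np.array([[298,420],[141,180],[743,226],[551,30]])/3.3+[170,150]
f=lambda q:np.r_[(proj("top",place(q,S))-tp).ravel(),(proj("scene",place(q,S))-sc).ravel()]
r=least_squares(f,[.6,-.05,0]); q=r.x; print("shaker",q.round(4),r.fun.round(1)); np.save("sh.npy",q)
M=np.load("m0.npz")
R=np.array([[np.cos(q[2]),np.sin(q[2])],[-np.sin(q[2]),np.cos(q[2])]])
for nm,i,j in(("L",3,2),("M",4,3),("R",0,0)):
    m={"top":M[f"top_block_a_{i}"],"scene":M[f"scene_block_a_{j}"]}
    v,u=np.nonzero(m["top"]); x,c=fitblock(m,ray("top",(u.mean(),v.mean()),.15)[:2])
    print(nm,x.round(4),round(c,3),"shaker frame",(R@(x[:2]-q[:2])).round(4),round(x[2]-q[2],3))
for nm,n,uv in(("flask","top",(690,145)),("flask","scene",(192,445)),("bottle","top",(705,400)),("bottle","scene",(80,268))):
    uv=np.array(uv)/3.3+([215,175] if n=="top" else [170,150]); w=ray(n,uv,.114); print(nm,w.round(3),(R@(w[:2]-q[:2])).round(3))
E
```

```text
shaker [ 0.5377 -0.0633 -0.0099] [ 1.7 -1.3  1.9 -1.3 -2.9 -1.5 -2.9 -1.4 -2.2 -0.7 -2.7 -0.7  0.1 -2.9
  0.2 -1.5]
L [ 0.5686  0.1049 -0.1885] 0.22 shaker frame [0.0292 0.1685] -0.179
M [ 0.538  -0.0196  0.0368] 0.214 shaker frame [-0.0001  0.0437] 0.047
R [ 0.5409 -0.1531  0.1487] 0.191 shaker frame [ 0.0041 -0.0898] 0.159
flask [ 0.613 -0.293  0.114] [ 0.078 -0.229]
flask [ 0.633 -0.295  0.114] [ 0.098 -0.231]
bottle [ 0.421 -0.298  0.114] [-0.114 -0.235]
bottle [ 0.426 -0.297  0.114] [-0.109 -0.234]
```

```bash
cat >> h.py <<'E'
def sf(w):
    q=np.load("sh.npy"); c,s=np.cos(q[2]),np.sin(q[2]); d=np.array(w[:2])-q[:2]; return np.array([c*d[0]+s*d[1],-s*d[0]+c*d[1]])
E
python3 - <<'E'
from h import *
from bench import telemetry
from scipy.spatial.transform import Rotation as Ro
tp=np.array([[611,50],[616,437],[71,46],[50,427]])/3.3+[215,175]
sc=np.array([[298,420],[141,180],[743,226],[551,30]])/3.3+[170,150]
def f(q):
    S=np.array([[.142,-.168+q[3],.155],[-.142,-.168+q[3],.155],[.142,.245,.141],[-.142,.245,.141]])
    return np.r_[(proj("top",place(q,S))-tp).ravel(),(proj("scene",place(q,S))-sc).ravel()]
r=least_squares(f,[.6,-.05,0,0]); q=r.x; print("shaker",q.round(4),r.fun.round(1)); np.save("sh.npy",q[:3])
for n,w in(("L",[.5686,.1049]),("M",[.538,-.0196]),("R",[.5409,-.1531])): print(n,sf(w).round(4))
o=telemetry.get_obs(); R=Ro.from_rotvec(o["orientation"]).as_matrix(); print(R.round(3).tolist(),sf(o["tcp_pos"]).round(4),"yaw",np.arctan2(R[1,0],R[0,0])-q[2])
E
```

```text
shaker [ 0.5376 -0.0691 -0.0119  0.0105] [-0.1 -1.2 -0.2 -1.2 -0.4 -1.6 -0.6 -1.5 -0.6 -1.6 -1.1 -1.4 -1.6 -1.9
 -1.2 -0.8]
L [0.0289 0.1744]
M [-0.0002  0.0495]
R [ 0.0043 -0.084 ]
[[0.961, 0.278, -0.0], [0.278, -0.961, 0.0], [-0.0, -0.0, -1.0]] [-0.343  -0.5834] yaw 0.29362894709786974
```

Request:
apply_moves:
  moves:
    - [0,0,0.935,0,0,0,0]
    - [0,0,0.935,0,0,0,0]
    - [0,0,0.935,0,0,0,0]
    - [0,0,0,0.0185,-0.037,0,0]
    - [0,0,0,0.0185,-0.037,0,0]
    - [0,0,0,0.0185,-0.037,0,0]
    - [0,0,0,0.0185,-0.037,0,0]
    - [0,0,0,0.0185,-0.037,0,0]
  grip_force: 40

```text
clock: 1.37
tcp_pos: [0.283, -0.4627, 0.2315]
orientation: [3.141, -0.019, 0.001]
contact_force: [1.4, 0.6, 0.3]
grip_width: 0.0427
gripper_force: 0.0
```

Request:
apply_moves:
  moves:
    - [0,0,0,0.0185,-0.037,0,0]
    - [0,0,0,0.0185,-0.037,0,0]
    - [0,0,0,0.0185,-0.037,0,0]
    - [0,0,0,0.0185,-0.037,0,0]
    - [0,0,0,0.0185,-0.037,0,0]
    - [0,0,0,0.0185,-0.037,0,0]
    - [0,0,0,0.0185,-0.037,0,0]
    - [0,0,0,0,0,0,0]

```text
clock: 2.03
tcp_pos: [0.419, -0.1993, 0.232]
orientation: [-3.139, 0.001, -0.005]
contact_force: [0.8, 0.2, 0.4]
grip_width: 0.0429
gripper_force: 0.0
```

```bash
cat > s.py <<'E'
from h import *
from bench import telemetry
from scipy.spatial.transform import Rotation as Ro
o=telemetry.get_obs(); R=Ro.from_rotvec(o["orientation"]).as_matrix(); q=np.load("sh.npy")
print(round(o["clock"],2),"shaker-frame tcp",sf(o["tcp_pos"]).round(4),"z",round(o["tcp_pos"][2],4),"yaw",round(np.arctan2(R[1,0],R[0,0])-q[2],4),"F",np.round(o["contact_force"],1),"w",round(o["grip_width"],4))
E
python3 s.py
```

```text
2.03 shaker-frame tcp [-0.117  -0.1316] z 0.232 yaw 0.0112 F [0.8 0.2 0.4] w 0.0429
```

Request:
apply_moves:
  moves:
    - [0,0,0.107,0.0125,-0.024,0,0]
    - [0,0,0,0.0125,-0.024,0,0]
    - [0,0,0,0,0,0.035,0]
    - [0,0,0,0,0,0.03,0]
    - [0,0,0,0,0,0.02,0]
    - [0,0,0,0,0,0.01,0]
    - [0,0,0,0,0,0.01,0]
    - [0,0,0,0,0,0,0]

```text
clock: 2.7
tcp_pos: [0.4402, -0.1596, 0.1252]
orientation: [-3.141, 0.037, 0.003]
contact_force: [0.3, -0.3, 0.9]
grip_width: 0.0429
gripper_force: 0.0
```

```bash
python3 s.py; python3 - <<'E'
from bench import grab_frame
import cv2
cv2.imwrite("pics/t1.png",cv2.resize(grab_frame("scene")[140:300,180:420],None,fx=3.3,fy=3.3))
E
```

```text
2.7 shaker-frame tcp [-0.0963 -0.0916] z 0.1252 yaw -0.0116 F [ 0.3 -0.3  0.9] w 0.0429
```

View pics/t1.png

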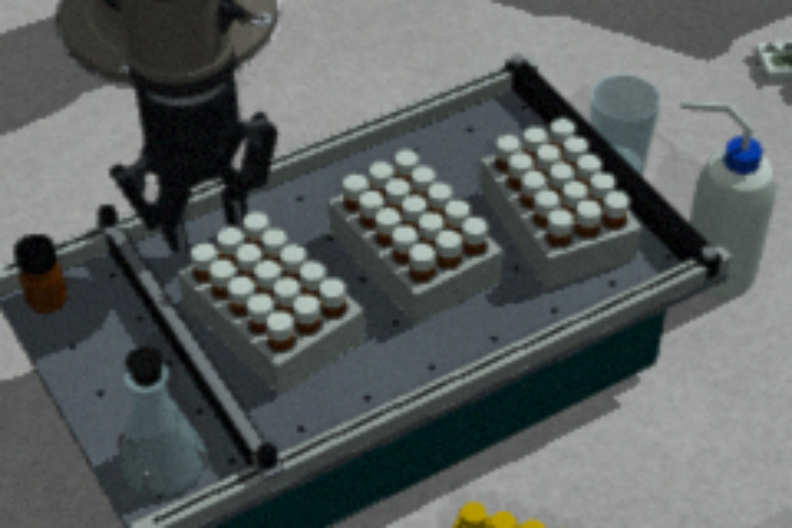

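Request:
apply_moves:
  moves:
    - [0,0,-0.1,0.015,0,0,0]
    - [0,0,0,0.012,0,0,0]
    - [0,0,0,0.01,0,0,0]
    - [0,0,0,0.01,0,0,0]
    - [0,0,0,0.01,0,0,0]
    - [0,0,0,0.01,0,0,0]
    - [0,0,0,0.007,0,0,0]
    - [0,0,0,0.004,0,0,0]

```text
clock: 3.42
tcp_pos: [0.5201, -0.1607, 0.1263]
orientation: [3.141, -0.02, 0.001]
contact_force: [-2.5, -0.3, 1.1]
grip_width: 0.0427
gripper_force: 1.3
```

```bash
python3 s.py
```

```text
3.42 shaker-frame tcp [-0.0164 -0.0918] z 0.1263 yaw -0.0007 F [-2.5 -0.3  1.1] w 0.0427
```

Now the slow final squeeze against the rail.

Request:
apply_moves:
  moves:
    - [0,0,0,0.003,0,0,0]
    - [0,0,0,0.003,0,0,0]
    - [0,0,0,0.003,0,0,0]
    - [0,0,0,0.002,0,0,0]
    - [0,0,0,0.002,0,0,0]
    - [0,0,0,0.001,0,0,0]
    - [0,0,0,0,0,0,0]
    - [0,0,0,0,0,0,0]

```text
clock: 4.08
tcp_pos: [0.5328, -0.1609, 0.1262]
orientation: [3.142, -0.02, 0.0]
contact_force: [-1.6, -0.5, -0.3]
grip_width: 0.0425
gripper_force: 0.8
```

```bash
python3 s.py
```

```text
4.08 shaker-frame tcp [-0.0037 -0.0918] z 0.1262 yaw -0.0009 F [-1.6 -0.5 -0.3] w 0.0425
```

Request:
apply_moves:
  moves:
    - [0,0,0,0.001,0,0,0]
    - [0,0,0,0.001,0,0,0]
    - [0,0,0,0.001,0,0,0]
    - [0,0,0,0.001,0,0,0]
    - [0,0,0,0.001,0,0,0]
    - [0,0,0,0.001,0,0,0]
    - [0,0,0,0,0,0,0]
    - [0,0,0,0,0,0,0]

```text
clock: 4.75
tcp_pos: [0.5327, -0.161, 0.125]
orientation: [-3.141, 0.021, 0.019]
contact_force: [-17.6, 0.8, 9.1]
grip_width: 0.043
gripper_force: 8.9
```

```bash
python3 s.py
```

```text
4.75 shaker-frame tcp [-0.0038 -0.092 ] z 0.125 yaw -0.0015 F [-17.6   0.8   9.1] w 0.043
```

Request:
apply_moves:
  moves:
    - [0,0,0,-0.03,0,0,0]
    - [0,0,0,-0.032,0,0,0]
    - [0,0,0,-0.032,0,0,0]
    - [0,0,0,0,-0.034,0,0]
    - [0,0,0,0,-0.036,0,0]
    - [0,0,0,0,-0.036,0,0]
    - [0,0,0,0,-0.032,0,0]
    - [0,0,0,0,0,0,0]

```text
clock: 5.42
tcp_pos: [0.4481, -0.0149, 0.1273]
orientation: [-3.139, 0.006, -0.006]
contact_force: [1.0, 0.3, 0.4]
grip_width: 0.043
gripper_force: 0.0
```

```bash
python3 s.py
```

```text
5.42 shaker-frame tcp [-0.0901  0.0531] z 0.1273 yaw 0.0079 F [1.  0.3 0.4] w 0.043
```

Request:
apply_moves:
  moves:
    - [0,0,0,0.012,0,0,0]
    - [0,0,0,0.012,0,0,0]
    - [0,0,0,0.01,0,0,0]
    - [0,0,0,0.01,0,0,0]
    - [0,0,0,0.01,0,0,0]
    - [0,0,0,0.01,0,0,0]
    - [0,0,0,0.007,0,0,0]
    - [0,0,0,0.004,0,0,0]

```text
clock: 6.08
tcp_pos: [0.5228, -0.0229, 0.1263]
orientation: [-3.141, 0.021, -0.001]
contact_force: [-3.3, 0.1, 2.1]
grip_width: 0.0426
gripper_force: 1.5
```

Request:
apply_moves:
  moves:
    - [0,0,0,0.003,0,0,0]
    - [0,0,0,0.003,0,0,0]
    - [0,0,0,0.002,0,0,0]
    - [0,0,0,0.002,0,0,0]
    - [0,0,0,0.001,0,0,0]
    - [0,0,0,0.001,0,0,0]
    - [0,0,0,0.001,0,0,0]
    - [0,0,0,0,0,0,0]

```text
clock: 6.75
tcp_pos: [0.5344, -0.0229, 0.1262]
orientation: [3.141, -0.02, -0.001]
contact_force: [-2.9, -0.1, -0.3]
grip_width: 0.0427
gripper_force: 1.4
```

```bash
python3 s.py
```

```text
6.75 shaker-frame tcp [-0.0038  0.0462] z 0.1262 yaw -0.0008 F [-2.9 -0.1 -0.3] w 0.0427
```

Request:
apply_moves:
  moves:
    - [0,0,0,0.001,0,0,0]
    - [0,0,0,0.001,0,0,0]
    - [0,0,0,0.001,0,0,0]
    - [0,0,0,0.001,0,0,0]
    - [0,0,0,0.001,0,0,0]
    - [0,0,0,0.001,0,0,0]
    - [0,0,0,0,0,0,0]
    - [0,0,0,0,0,0,0]

```text
clock: 7.42
tcp_pos: [0.5342, -0.023, 0.1249]
orientation: [3.14, -0.019, -0.02]
contact_force: [-19.9, 0.8, 9.8]
grip_width: 0.0429
gripper_force: 9.8
```

```bash
python3 s.py
```

```text
7.42 shaker-frame tcp [-0.0039  0.046 ] z 0.1249 yaw -0.0004 F [-19.9   0.8   9.8] w 0.0429
```

Request:
apply_moves:
  moves:
    - [0,0,0,-0.025,0,0,0]
    - [0,0,0,-0.025,0,0,0]
    - [0,0,0,-0.025,0,0,0]
    - [0,0,0,0,-0.034,0,0]
    - [0,0,0,0,-0.036,0,0]
    - [0,0,0,0,-0.036,0,0]
    - [0,0,0,0,-0.028,0,0]
    - [0,0,0,0,0,0,0]

```text
clock: 8.08
tcp_pos: [0.4687, 0.1195, 0.1276]
orientation: [-3.137, 0.007, -0.007]
contact_force: [-0.9, 0.3, 0.6]
grip_width: 0.0426
gripper_force: 0.0
```

Request:
apply_moves:
  moves:
    - [0,0,0,0.01,0,0,0]
    - [0,0,0,0.009,0,0,0]
    - [0,0,0,0.009,0,0,0]
    - [0,0,0,0.009,0,0,0]
    - [0,0,0,0.009,0,0,0]
    - [0,0,0,0.008,0,0,0]
    - [0,0,0,0.005,0,0,0]
    - [0,0,0,0.003,0,0,0]

```text
clock: 8.75
tcp_pos: [0.5301, 0.1109, 0.1261]
orientation: [-3.141, 0.021, 0.0]
contact_force: [-2.0, 0.1, 0.9]
grip_width: 0.0427
gripper_force: 0.8
```

```bash
python3 s.py
```

```text
8.75 shaker-frame tcp [-0.0096  0.1799] z 0.1261 yaw -0.0016 F [-2.   0.1  0.9] w 0.0427
```

Request:
apply_moves:
  moves:
    - [0,0,0,0.0015,0,0,0]
    - [0,0,0,0.0015,0,0,0]
    - [0,0,0,0.0015,0,0,0]
    - [0,0,0,0.0015,0,0,0]
    - [0,0,0,0.0015,0,0,0]
    - [0,0,0,0.0015,0,0,0]
    - [0,0,0,0.0015,0,0,0]
    - [0,0,0,0.0015,0,0,0]

```text
clock: 9.42
tcp_pos: [0.5358, 0.1111, 0.1253]
orientation: [3.139, -0.018, -0.017]
contact_force: [-20.2, -0.6, 11.2]
grip_width: 0.0426
gripper_force: 10.2
```

```bash
python3 s.py; python3 - <<'E'
from bench import grab_frame
import cv2
cv2.imwrite("pics/t2.png",cv2.resize(grab_frame("scene")[140:300,180:420],None,fx=3.3,fy=3.3))
E
```

```text
9.42 shaker-frame tcp [-0.0039  0.1802] z 0.1253 yaw 0.0005 F [-20.2  -0.6  11.2] w 0.0426
```

View pics/t2.png

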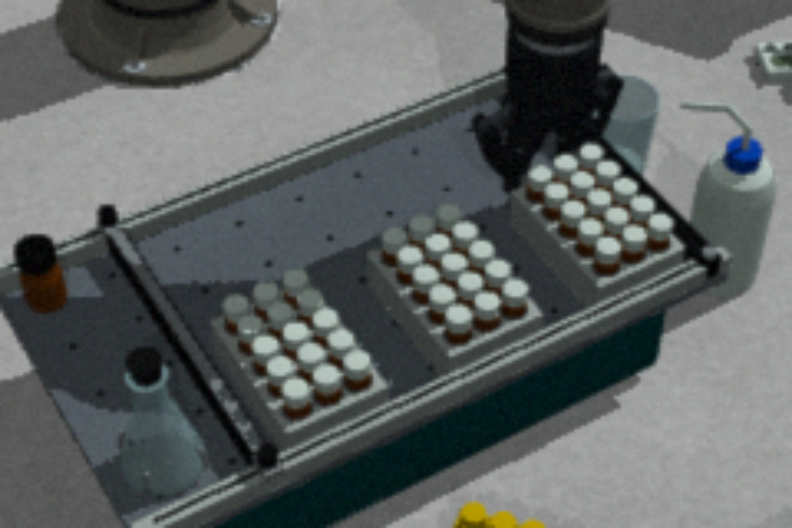

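Request:
apply_moves:
  moves:
    - [0,0,0,-0.025,0,0,0]
    - [0,0,0,0,0,-0.033,-1]
    - [0,0,0,0,0,-0.034,-1]
    - [0,0,0,0,0,-0.034,-1]
    - [0,0,0,0,0.035,0,-1]
    - [0,0,0,0,0.0385,0,-1]
    - [0,0,0,0,0.0385,0,-1]
    - [0,0,0,0,0.0385,0,-1]

```text
clock: 10.13
tcp_pos: [0.5148, -0.0406, 0.2282]
orientation: [3.141, -0.018, 0.004]
contact_force: [0.7, -0.2, -0.4]
grip_width: 0.0001
gripper_force: 0.0
```

Request:
apply_moves:
  moves:
    - [0,0,0,0,0.0385,0,-1]
    - [0,0,0,0,0.0385,0,-1]
    - [0,0,0,0,0.0385,0,-1]
    - [0,0,0,0,0.0385,0,-1]
    - [0,0,0,0,0.0385,0,-1]
    - [0,0,0,0,0.0385,0,-1]
    - [0,0,0,0,0,0,-1]
    - [0,0,0,0,0,0,-1]

```text
clock: 10.8
tcp_pos: [0.511, -0.2732, 0.2273]
orientation: [3.14, -0.028, 0.001]
contact_force: [0.7, 1.0, 0.4]
grip_width: -0.0
gripper_force: 0.0
```

```bash
python3 s.py; python3 - <<'E'
from bench import grab_frame
import cv2
cv2.imwrite("pics/w1.png",grab_frame("wrist"))
E
```

```text
10.8 shaker-frame tcp [-0.0242 -0.2044] z 0.2273 yaw -0.0061 F [0.7 1.  0.4] w -0.0
```

View pics/w1.png

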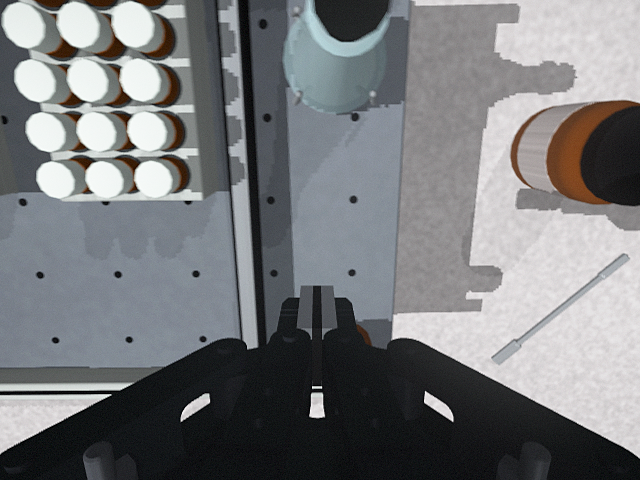

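Request:
apply_moves:
  moves:
    - [0,0,0.05,0,0,0.035,-1]
    - [0,0,0,0,0,0.035,-1]
    - [0,0,0,0,0,0.023,-1]
    - [0,0,0,0,0,0.01,-1]
    - [0,0,0,0,0,0,-1]
    - [0,0,0,0,-0.008,0,-1]
    - [0,0,0,0,-0.008,0,-1]
    - [0,0,0,0,-0.006,0,-1]

```text
clock: 11.52
tcp_pos: [0.5134, -0.2469, 0.1262]
orientation: [3.141, -0.026, 0.005]
contact_force: [0.7, -2.6, -0.5]
grip_width: -0.0001
gripper_force: 1.0
```

Request:
apply_moves:
  moves:
    - [0,0,0,0,-0.006,0,-1]
    - [0,0,0,0,-0.008,0,-1]
    - [0,0,0,0,-0.008,0,-1]
    - [0,0,0,0,-0.008,0,-1]
    - [0,0,0,0,-0.008,0,-1]
    - [0,0,0,0,-0.008,0,-1]
    - [0,0,0,0,-0.008,0,-1]
    - [0,0,0,0,-0.008,0,-1]

```text
clock: 12.18
tcp_pos: [0.5138, -0.1874, 0.1257]
orientation: [3.139, -0.03, 0.004]
contact_force: [0.6, -6.1, 3.3]
grip_width: 0.0002
gripper_force: 3.1
```

```bash
python3 s.py
```

```text
12.18 shaker-frame tcp [-0.0224 -0.1185] z 0.1257 yaw -0.0074 F [ 0.6 -6.1  3.3] w 0.0002
```

Request:
apply_moves:
  moves:
    - [0,0,-0.06,0,-0.007,0,-1]
    - [0,0,0,0,-0.007,0,-1]
    - [0,0,0,0,-0.007,0,-1]
    - [0,0,0,0,-0.007,0,-1]
    - [0,0,0,0,-0.007,0,-1]
    - [0,0,0,0,-0.007,0,-1]
    - [0,0,0,0,-0.005,0,-1]
    - [0,0,0,0,-0.003,0,-1]

```text
clock: 12.85
tcp_pos: [0.5144, -0.1375, 0.1256]
orientation: [3.139, -0.02, 0.004]
contact_force: [0.7, -8.3, 3.7]
grip_width: -0.0002
gripper_force: 4.0
```

```bash
python3 s.py
```

```text
12.85 shaker-frame tcp [-0.0224 -0.0686] z 0.1256 yaw -0.0008 F [ 0.7 -8.3  3.7] w -0.0002
```

Request:
apply_moves:
  moves:
    - [0,0,0,0,-0.003,0,-1]
    - [0,0,0,0,-0.003,0,-1]
    - [0,0,0,0,-0.002,0,-1]
    - [0,0,0,0,-0.002,0,-1]
    - [0,0,0,0,-0.002,0,-1]
    - [0,0,0,0,-0.001,0,-1]
    - [0,0,0,0,-0.001,0,-1]
    - [0,0,0,0,0,0,-1]

```text
clock: 13.52
tcp_pos: [0.5145, -0.1245, 0.1256]
orientation: [3.138, -0.021, 0.004]
contact_force: [0.3, -8.1, 4.4]
grip_width: 0.0001
gripper_force: 4.2
```

```bash
python3 s.py
```

```text
13.52 shaker-frame tcp [-0.0224 -0.0557] z 0.1256 yaw -0.0017 F [ 0.3 -8.1  4.4] w 0.0001
```

Request:
apply_moves:
  moves:
    - [0,0,0,0,-0.001,0,-1]
    - [0,0,0,0,-0.001,0,-1]
    - [0,0,0,0,-0.001,0,-1]
    - [0,0,0,0,-0.001,0,-1]
    - [0,0,0,0,-0.001,0,-1]
    - [0,0,0,0,-0.001,0,-1]
    - [0,0,0,0,-0.001,0,-1]
    - [0,0,0,0,-0.001,0,-1]

```text
clock: 14.18
tcp_pos: [0.5145, -0.1199, 0.1257]
orientation: [3.135, -0.025, 0.005]
contact_force: [0.6, -19.6, 2.2]
grip_width: -0.0005
gripper_force: 9.5
```

```bash
python3 s.py
```

```text
14.18 shaker-frame tcp [-0.0225 -0.051 ] z 0.1257 yaw -0.0041 F [  0.6 -19.6   2.2] w -0.0005
```

Request:
apply_moves:
  moves:
    - [0,0,0,0,0.025,0,-1]
    - [0,0,0,0,0,-0.04,-1]
    - [0,0,0,0,0,-0.041,-1]
    - [0,0,0,0,0,-0.041,-1]
    - [0,0,0,0,-0.02,-0.03,-1]
    - [0,0,0,-0.01,-0.035,-0.01,-1]
    - [0,0,0,-0.01,-0.038,0,-1]
    - [0,0,0,-0.01,-0.038,0,-1]

```text
clock: 14.85
tcp_pos: [0.4846, -0.0057, 0.2879]
orientation: [-3.141, 0.02, -0.004]
contact_force: [0.8, 1.3, -0.6]
grip_width: 0.0002
gripper_force: 0.0
```

Request:
apply_moves:
  moves:
    - [0,0,0,-0.01,-0.03,0,-1]
    - [0,0,0,-0.01,-0.015,0,-1]
    - [0,0,0,-0.01,0,0,-1]
    - [0,0,0,0,0,0,-1]
    - [0,0,0,0,0,0,-1]
    - [0,0,0,0,0,0,-1]
    - [0,0,0,0,0,0,-1]
    - [0,0,0,0,0,0,-1]

```text
clock: 15.52
tcp_pos: [0.456, 0.0367, 0.2862]
orientation: [3.142, -0.021, -0.0]
contact_force: [-0.0, -0.3, -0.3]
grip_width: 0.0003
gripper_force: 0.0
```

```bash
python3 s.py; python3 - <<'E'
from bench import grab_frame,telemetry
import cv2,numpy as np
o=telemetry.get_obs(); np.savez("w2.npz",p=o["tcp_pos"],r=o["orientation"])
cv2.imwrite("pics/w2.png",grab_frame("wrist")); cv2.imwrite("pics/s2.png",grab_frame("scene"))
E
```

```text
15.52 shaker-frame tcp [-0.0828  0.1048] z 0.2862 yaw -0.0017 F [-0.  -0.3 -0.3] w 0.0003
```

View pics/w2.png

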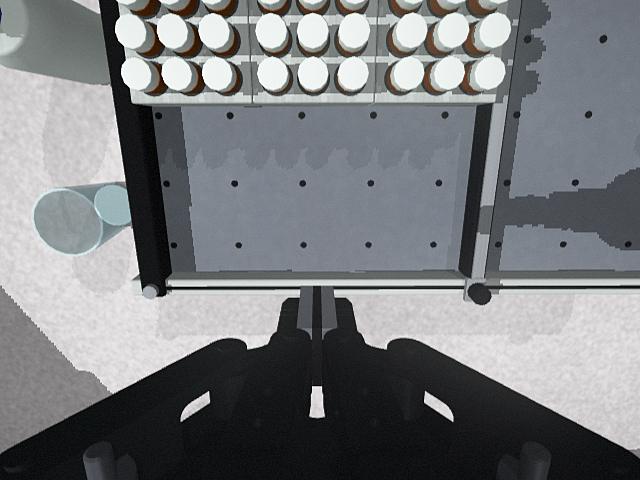

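```bash
python3 - <<'E'
from h import *
from scipy.spatial.transform import Rotation as Ro
d=np.load("w2.npz"); c=calibration("wrist"); T=np.eye(4); T[:3,:3]=Ro.from_rotvec(d["r"]).as_matrix(); T[:3,3]=d["p"]
c=dict(c); c["world_from_camera"]=T@np.array(c["mount"]); C["wrist"]=c
for n,uv,z in(("front L",(190,105.5),.114),("front M",(310,104.5),.114),("front R",(430,103.5),.114),("endbar",(153,291),.141),("knob",(479,294),.155),("rail inner front",(310,272),.114),("bar base",(458,270),.114),("endbar base",(168,270),.114)):
    print(n,sf(ray("wrist",uv,z)).round(4))
im=cv2.imread("pics/w2.png")[85:300,100:540]; cv2.imwrite("pics/w2c.png",cv2.resize(im[:45],None,fx=1.8,fy=6,interpolation=cv2.INTER_CUBIC))
E
```

```text
front L [0.0074 0.2053]
front M [0.008  0.1088]
front R [0.0085 0.0123]
endbar [-0.1426  0.2428]
knob [-0.1395 -0.0279]
rail inner front [-0.1364  0.1098]
bar base [-0.1348 -0.0254]
endbar base [-0.1342  0.2395]
```

View pics/w2c.png

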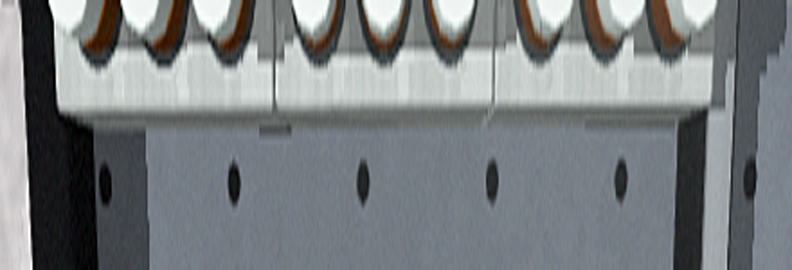

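View pics/s2.png

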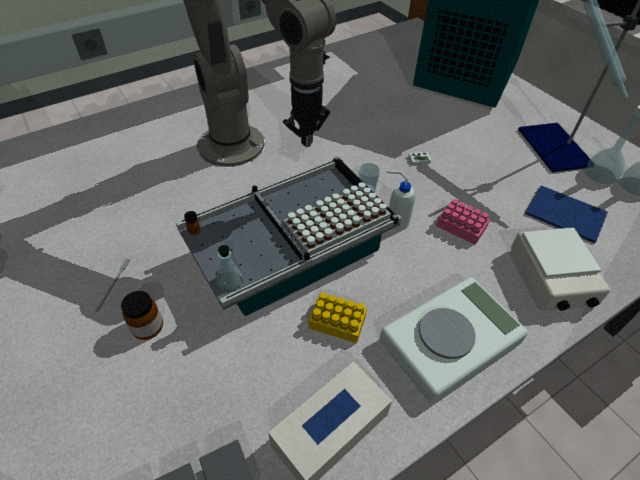

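```bash
python3 -c "
from bench import order
print(order.hand_in())"
```

```text
the job is handed in; nothing more can be done
None
```

The job is handed in. The three blocks stand in one row against the rear rail with no visible gaps, and the clamping bar was pushed up until the force reached about 20 N. In the last pictures the bottle and the bench items looked unmoved. The clock read 15.5 s of the 61 s allowed, and I don't have the judge's result.

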